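# Sound the clay pots for cracks

### The arm

A 7-joint arm with a two-finger parallel gripper is mounted at the origin on a cart in front of the work surface, level with it; the furniture and walls round the work are solid. World frame = base frame: x ahead of the robot, y to its left, z up, the work surface at z = 0. Lengths are in m, angles in rad, forces in N, time in s.
With the tool pointing down it reaches from about 0.4 to 0.85 m from the base axis. Payload 4.5 kg.
Tool frame: the origin (TCP) lies where the fingers leave the gripper's body, on its centre line; the fingertips stand 64 mm ahead of it and the grasp point (between the pads) lies 45 mm ahead of it; z points along the fingers, y is the direction in which the jaws open and shut (so a half turn about z gives the same grasp; the last joint's range is limited). The gripper opens to 88 mm and grips with 3 to 60 N. Pads are 18 mm wide; open, the fingers measure 123 mm over their backs; the gripper's body (75 mm by 187 mm) begins 45 mm behind the grasp point.
Start: joints at [-1.118, 0.689, -0.195, 1.565, 0.157, 0.902, -0.215], TCP at [0.254, 0.571, 0.303] pointing down, gripper open.
Joint ranges: [-3.01, 3.01], [-0.46, 2.08], [-1.47, 1.51], [0.13, 2.56], [-1, 4.14], [0.04, 2.09], [-2.66, 2.66]. Speed limits (rad/s): [2.57, 2.57, 3.14, 3.14, 3.14, 3.14, 3.14].

### API

Orientations are given as a unit quaternion [x, y, z, w].
In Python, from plant import monitor, snapshot, workorder, finder gives the robot as it stands.
- The arm moves only by the tool carry_out, never from a script. Its argument "motion" is one flat list of numbers, 6 for each row, row after row: the shift along the tool's x, y, z in cm, then the turn, a rotation vector about the tool's x, y, z in rad. In form: [x, y, z, rx, ry, rz, x, y, z, rx, ry, rz, ...]. A call has 1 to 8 rows; each row shifts and turns the commanded pose from where the row before left it, along the tool's axes as they then stand; what a row does not reach is not made up. A row lasts 1/8 s, in which the tool goes at most 62.5 mm and 10.7 degrees, less where a joint would pass 70% of its speed; a pose out of reach is approached as far as the arm can. A call with a gripper value outside its range is refused whole. "hand" is the finger opening in cm, from 0 to 8.81, set as the call begins (left out, the last holds). The fingers move at their own pace and stop on an object; "grip_force" is the grip in N (left out, the last holds). Time passes only in rows, so rows that do not move let the fingers close. It gives the time, the measured TCP pose, the force and the opening at its end, in the units of the state.
- monitor.get_state(): the state, without advancing time (a new reading comes with each control period).
- snapshot(name): name is "side" or "top" or "wrist"; returns a dict with "frame" (420x560x3 uint8, red, green, blue), "range_z" (420x560 float32, m along the optical axis (not along the pixel's ray), 0 where there is no reading), "fx", "fy", "cx", "cy" (pixels), "rvec" (rotation vector, rad) and "tvec" (3), from world to camera coordinates, as OpenCV has them; the wrist camera has in their place "hand_eye" (4x4, takes a point from camera to tool coordinates, whose origin is the TCP and whose axes are the flange's). Camera axes: x right, y down, z forward; pixel columns grow to the right and rows downward; lengths in m; the calibration is good to about 2 mm. A picture is of the moment at which its call begins: read the wrist's pose just before it.
- workorder.finish_job(): hands the job in, once; it reports no verdict.
Trained networks look in a picture, given as the dict that the camera call returned (one of the last four; its "shot" number tells which), for a name from the list of things; names that differ only in an ending like _2 or _b are one class to them, and where a whole thing is asked for, a point or a joint stands for the part that bears it (a point fixed in the world has none). Each returns a list of dicts, best first, with "p" (0 to 1); they miss things now and then, are a little off and sometimes report something else, mostly with a low value. They report only what shows in the picture. A call takes as long as a camera call. They do not tell look-alikes from the thing itself.
- finder.masks_of(picture, thing): "pixels" (420x560 bool, what is visible of it) and "extent" ([left, top, right, bottom] in pixels, round what is visible of it).
The state is a dict: "clock": time; "q": joint angles; "qd": joint speeds; "joint_torque": joint torques, N m; "tool_pos": TCP position; "eef_rot": TCP orientation; "contact_force": force on the tool from outside, world axes, zero at the start; "moment": the same for the moment, N m; "opening": opening from 0.0 (shut) to 1.0 (fully open).
Only numpy, scipy, OpenCV 4.12 (cv2) and the standard library are available. Lean on these libraries where they do the work, as an engineer would, in place of code of your own. Each camera call takes 0.05 s, during which the arm holds its last target. There are 200 camera calls.

### The job

Sound the three clay pots that stand mouth down on the bench, as a gardener checks for cracks: tap each one lightly from above with a fingertip on its flat upturned base, first the smallest, then the middle-sized, then the largest, lifting clear after each tap. Do not pick up, knock hard, shift or tip any pot, and leave the upright pot and everything else where it is.

Things in the scene. Friction and masses are not known exactly. Their poses are not given: they have to be found in the camera images.
- pot_small_top (a point): centre of the flat base, now facing up, of the small one of three terracotta flower pots that stand mouth down on the bench (loose; 74 mm across the rim, which rests on the bench, 65 mm high; the flat base is about 50 mm across, with a small drain hole of about 10 mm in the middle, 65 mm above the bench). Any part of the flat base will do for the tap; the clay does not give.
- pot_middle_top (a point): centre of the flat base, now facing up, of the middle one of three terracotta flower pots that stand mouth down on the bench (loose; 95 mm across the rim, which rests on the bench, 83 mm high; the flat base is about 62 mm across, with a small drain hole of about 10 mm in the middle, 83 mm above the bench). Any part of the flat base will do for the tap; the clay does not give.
- pot_large_top (a point): centre of the flat base, now facing up, of the large one of three terracotta flower pots that stand mouth down on the bench (loose; 107 mm across the rim, which rests on the bench, 94 mm high; the flat base is about 70 mm across, with a small drain hole of about 10 mm in the middle, 94 mm above the bench). Any part of the flat base will do for the tap; the clay does not give.
- upright_pot: terracotta pot standing mouth up, 97 mm across, 85 mm high, loose; not to be tapped. Origin: centre of its underside.
- label_bundle: tied bundle of wooden plant labels, 27 x 156 x 19 mm, lying loose between pots. Origin: centre of its underside; long axis is its y.
- marker: white marker pen with black cap, 17 x 135 x 16 mm, lying loose. Origin: centre of its underside.
- tape_roll: roll of brown tape lying flat, 94 mm across, 48 mm high, loose. Origin: centre of its underside.
- pot_small: the small mouth-down pot itself (74 mm across, 65 mm high). Origin: centre of the flat base, on top; its z points down.
- pot_middle: the middle mouth-down pot itself (95 mm across, 83 mm high). Origin: centre of the flat base, on top; its z points down.
- pot_large: the large mouth-down pot itself (107 mm across, 94 mm high). Origin: on the bench at the centre of the mouth; its z points up.
Not all that is in view belongs to the job. Leave any purple look-alike of the pot_small alone.

How it is judged:
By the outcome, as a careful person would: the job done as asked, in the order asked, and still so for the second after the job is handed in, with the robot touching nothing.
It also fails if it takes over 48 s, if anything falls off the work surface, if the arm or the gripper's body presses on something with over 40 N, if the wrist force passes 120 N, or if a joint passes its speed limit or range.

## Working session

There is one attempt and no reset: what is moved stays moved. The work goes in short steps, Python scripts to look and compute and a tool call to move; the robot and the scene stay as the last step left them, time stands still between calls to the robot, and variables do not carry over. Pictures are saved under pics/ and viewed, about 8 in all and at most 12, crops included, and the job is handed in when it is done.

Besides the shell and the picture viewer there is one more tool, called after "Request:" by a JSON object that holds its "op" and its "data", one argument or row to a line. carry_out: Moves the arm, as the interface text tells. Its arguments: {"type":"object","properties":{"motion":{"type":"array"},"hand":{"type":"number"},"grip_force":{"type":"number"}},"required":["motion"]}

```bash
mkdir -p pics
cat > h.py <<'E'
import numpy as np,cv2
from plant import monitor,snapshot,workorder,finder
from scipy.spatial.transform import Rotation as R
def cloud(p):
    z=p["range_z"];v,u=np.mgrid[:z.shape[0],:z.shape[1]]
    c=np.stack([(u-p["cx"])/p["fx"]*z,(v-p["cy"])/p["fy"]*z,z],-1)
    Rm=cv2.Rodrigues(np.array(p["rvec"],float))[0]
    w=(c-np.array(p["tvec"]).ravel())@Rm
    w[z==0]=np.nan
    return w
def save(p,n): cv2.imwrite("pics/"+n,cv2.cvtColor(p["frame"],cv2.COLOR_RGB2BGR))
E
python3 - <<'E'
from h import *
s=monitor.get_state();print(s)
t=snapshot("top");save(t,"top.png");sd=snapshot("side");save(sd,"side.png")
for p in (t,):
  w=cloud(p)
  for n in ["pot_small","pot_middle","pot_large","pot_small_top","upright_pot","label_bundle","marker","tape_roll"]:
    for d in finder.masks_of(p,n)[:4]:
        m=d["pixels"]; q=w[m]; q=q[~np.isnan(q[:,0])]
        zt=np.percentile(q[:,2],90); k=q[abs(q[:,2]-zt)<.006]
        print(n,round(d["p"],2),d["extent"],"ztop",zt.round(3),"c",k.mean(0).round(3),"span",np.ptp(k,axis=0).round(3),p["frame"][m].mean(0).astype(int))
E
```

```text
{'clock': 0.0, 'q': array([-1.11819613,  0.68998758, -0.19450102,  1.56632451,  0.15727911,
        0.90249203, -0.21509826]), 'qd': array([-1.94130138e-03,  8.19978229e-04,  3.81484771e-04, -5.53344763e-04,
       -6.23386133e-04, -3.34863671e-05, -5.87460504e-04]), 'joint_torque': array([ 6.73189006e-04, -5.27555788e+01, -1.26694523e+00, -1.53424412e+01,
       -5.26542915e-02,  6.62129445e-03,  1.77280622e-04]), 'tool_pos': array([0.25399855, 0.57050529, 0.30191255]), 'eef_rot': array([ 2.07843330e-01,  9.78161704e-01, -9.02373392e-04, -1.29215054e-04]), 'contact_force': array([-0.29129444,  0.35708013, -0.6976615 ]), 'moment': array([-0.02797281,  0.01874856, -0.06166166]), 'opening': 0.9978234054388027}
pot_small 0.67 [142.3, 185.3, 174.2, 215.3] ztop 0.066 c [0.513 0.324 0.064] span [0.045 0.048 0.011] [105  69  53]
pot_small 0.6 [179.2, 250.0, 212.2, 282.4] ztop 0.066 c [0.362 0.233 0.065] span [0.047 0.047 0.01 ] [ 81  53 105]
pot_middle 0.7 [267.1, 161.2, 301.3, 202.0] ztop 0.084 c [0.549 0.024 0.082] span [0.06  0.06  0.012] [109  65  46]
pot_middle 0.32 [140.9, 187.6, 173.
[... 327 characters left out ...]
all_top 0.56 [143.5, 186.4, 175.9, 217.2] ztop 0.066 c [0.513 0.324 0.064] span [0.045 0.045 0.011] [105  69  53]
upright_pot 0.86 [312.4, 92.7, 355.7, 137.9] ztop 0.084 c [ 0.702 -0.092  0.083] span [0.096 0.095 0.012] [89 61 49]
upright_pot 0.5 [262.7, 162.5, 303.3, 205.6] ztop 0.084 c [0.549 0.024 0.082] span [0.06  0.06  0.012] [109  65  45]
label_bundle 0.81 [181.9, 208.2, 247.8, 216.2] ztop 0.02 c [0.491 0.182 0.018] span [0.022 0.151 0.011] [109  91  71]
marker 0.61 [317.2, 155.9, 347.1, 211.3] ztop 0.017 c [ 0.552 -0.09   0.015] span [0.12  0.068 0.01 ] [108 107 108]
tape_roll 0.84 [349.8, 249.2, 391.5, 287.0] ztop 0.049 c [ 0.355 -0.171  0.047] span [0.091 0.092 0.011] [110  93  63]
```

View pics/top.png

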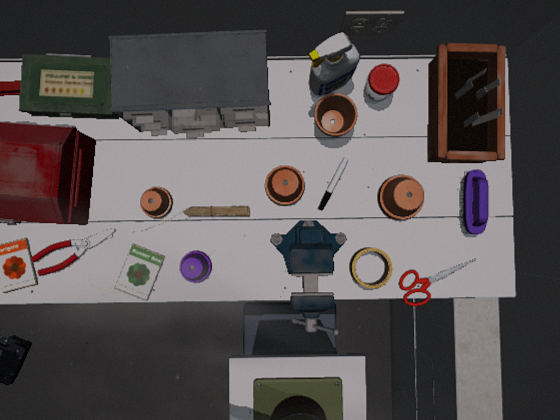

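View pics/side.png

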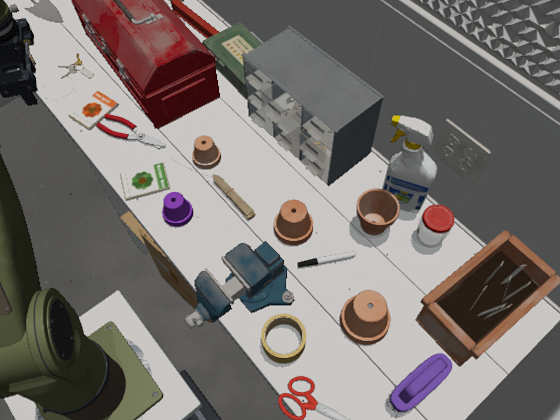

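The top view shows the terracotta small pot at (157,201), the middle pot at (285,185) and the large pot at (402,196). The purple decoy is at (195,266), and the vise at (308,250) stands close to the middle pot. The measured heights of 66, 84 and 95 mm match the sizes given. Next I check obstacle heights and work out the first move.

```bash
cat >> h.py <<'E'
T={"s":(.513,.324,.065),"m":(.549,.024,.083),"l":(.518,-.247,.094)}
def go(k,tipclear):
    s=monitor.get_state();r=R.from_quat(s["eef_rot"]);t=np.array(T[k])+[0,0,tipclear+.064]
    print("t",round(s["clock"],2),"pos",s["tool_pos"].round(4),"F",s["contact_force"].round(2),"shift cm",(r.inv().apply(t-s["tool_pos"])*100).round(2),"yaxis",r.as_matrix()[:,1].round(3),"open",s["opening"],"q",s["q"].round(2))
E
python3 - <<'E'
from h import *
w=cloud(snapshot("top")).reshape(-1,3);w=w[~np.isnan(w[:,0])]
print("rows x .2..0.85 ; cols y .75..-.45 step .05: max height cm")
for x in np.arange(.2,.9,.05):
  print(round(x,2),[int(100*max([0,*w[(abs(w[:,0]-x-.025)<.025)&(abs(w[:,1]-y+.025)<.025),2]])) for y in np.arange(.75,-.45,-.05)])
go("s",.06);
E
```

```text
rows x .2..0.85 ; cols y .75..-.45 step .05: max height cm
0.2 [0, 0, 0, 0, 34, 34, 0, 0, 0, 0, 0, 0, 0, 0, 1, 10, 15, 0, 0, 0, 0, 0, 0, 0]
0.25 [0, 0, 0, 0, 34, 34, 0, 1, 1, 0, 0, 0, 0, 0, 13, 13, 13, 0, 0, 0, 1, 1, 0, 0]
0.3 [0, 1, 1, 1, 0, 0, 1, 1, 1, 6, 6, 0, 0, 0, 13, 13, 13, 5, 5, 5, 1, 1, 1, 0]
0.35 [0, 1, 1, 2, 2, 1, 1, 1, 1, 6, 6, 2, 0, 0, 13, 13, 13, 5, 5, 5, 0, 0, 1, 1]
0.4 [0, 1, 1, 2, 2, 2, 1, 1, 1, 0, 0, 0, 0, 2, 13, 13, 13, 3, 4, 0, 0, 0, 5, 5]
0.45 [0, 0, 17, 18, 18, 19, 1, 2, 6, 2, 2, 2, 2, 0, 1, 9, 9, 0, 1, 9, 9, 0, 5, 9]
0.5 [0, 0, 18, 20, 20, 20, 0, 2, 7, 5, 0, 1, 1, 8, 8, 8, 2, 0, 3, 9, 9, 0, 5, 9]
0.55 [0, 0, 0, 20, 20, 20, 0, 0, 0, 0, 0, 0, 0, 8, 8, 8, 2, 2, 0, 9, 9, 12, 12, 12]
0.6 [0, 0, 18, 20, 20, 20, 0, 0, 0, 17, 18, 16, 0, 0, 0, 0, 0, 1, 0, 0, 0, 12, 12, 12]
0.65 [0, 0, 17, 17, 17, 16, 0, 22, 22, 22, 22, 22, 22, 22, 0, 8, 8, 9, 0, 0, 0, 12, 17, 17]
0.7 [0, 0, 7, 7, 7, 7, 7, 21, 21, 21, 21, 21, 21, 21, 0, 8, 9, 8, 9, 9, 0, 12, 17, 17]
0.75 [0, 4, 7, 7, 7, 7, 7, 21, 21, 21, 21, 21, 21, 21, 0, 28, 28, 26, 9, 9, 0, 12, 17, 17]
0.8 [0, 0, 7, 7, 7, 7, 7, 21, 21, 22, 22, 21, 22, 21, 0, 0, 28, 25, 9, 9, 0, 12, 12, 12]
0.85 [0, 9, 18, 29, 32, 32, 32, 32, 32, 32, 32, 31, 32, 31, 31, 31, 31, 31, 31, 31, 31, 31, 31, 31]
t 0.55 pos [0.2541 0.571  0.3027] F [-0.25  0.11 -1.46] shift cm [-33.7  -12.04  11.37] yaxis [0.407 0.914 0.   ] open 0.9947960981951288 q [-1.12  0.69 -0.19  1.57  0.16  0.9  -0.22]
```

Request:
{"op": "carry_out", "data": {
  "motion": [-3.2, -1.2, 0, 0, 0, 0, -4.2, -1.5, 0, 0, 0, 0, -4.2, -1.5, 0, 0, 0, 0, -4.2, -1.5, 0, 0, 0, 0, -4.2, -1.5, 0, 0, 0, 0, -4.2, -1.5, 0, 0, 0, 0, -4.2, -1.5, 0, 0, 0, 0, -3.2, -1.2, 0, 0, 0, 0],
  "hand": 0,
  "grip_force": 10
}}

```text
clock: 1.55
tool_pos: [0.4981, 0.3365, 0.3028]
eef_rot: [0.209, 0.978, -0.0, 0.0]
contact_force: [-0.4, -0.3, -0.5]
opening: 0.118
```

Run:
```python
from h import *
p=snapshot("top");save(p,"a.png");w=cloud(p).reshape(-1,3)
a=w[(w[:,2]>.1)&(w[:,2]<.22)&(w[:,0]>.42)&(w[:,0]<.62)&(w[:,1]>.4)];print("toolbox ymin",np.percentile(a[:,1],1) if len(a) else None)
s=monitor.get_state();q=snapshot("wrist");save(q,"w.png")
# wrist cloud -> world
H=np.array(q["hand_eye"]);q2=dict(q,rvec=np.zeros(3),tvec=np.zeros(3));c=cloud(q2)
r=R.from_quat(s["eef_rot"]).as_matrix();W=(c@H[:3,:3].T+H[:3,3])@r.T+s["tool_pos"]
k=W[(abs(W[...,2]-.065)<.008)&(np.hypot(W[...,0]-.513,W[...,1]-.324)<.04)]
print("wrist est",len(k),np.median(k,0).round(4),np.ptp(k,axis=0).round(3)) if len(k) else print("none")
go("s",.06)
```

```text
toolbox ymin 0.46931975058737585
wrist est 2251 [0.5108 0.3262 0.0657] [0.049 0.049 0.011]
t 1.65 pos [0.5003 0.3338 0.3026] F [ 0.42  0.59 -0.41] shift cm [-1.52 -0.34 11.37] yaxis [ 0.414  0.91  -0.002] open 0.02456265804687314 q [-0.54  0.66 -0.23  1.64  0.19  0.86  0.3 ]
```

View pics/w.png

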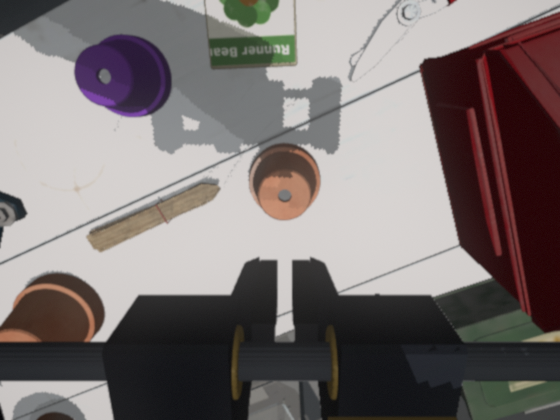

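The wrist view shows the terracotta pot's base at (285,195) directly ahead of the fingers, with the toolbox clear to the right and the purple pot far left. The two estimates agree to 3 mm, so I lower to about 2 cm above the base.

Request:
{"op": "carry_out", "data": {
  "motion": [-0.7, -0.2, 1.5, 0, 0, 0, -0.7, -0.2, 3, 0, 0, 0, 0, 0, 3.5, 0, 0, 0, 0, 0, 3.5, 0, 0, 0, 0, 0, 2.5, 0, 0, 0, 0, 0, 1.5, 0, 0, 0, 0, 0, 0, 0, 0, 0, 0, 0, 0, 0, 0, 0]
}}

```text
clock: 2.65
tool_pos: [0.5079, 0.3297, 0.1485]
eef_rot: [0.208, 0.978, 0.001, 0.0]
contact_force: [-1.3, 0.2, 0.5]
opening: 0.006
```

Run:
```python
from h import *
go("s",0)
```

```text
t 2.65 pos [0.5079 0.3297 0.1485] F [-1.26  0.2   0.54] shift cm [-0.7  -0.32  1.95] yaxis [0.406 0.914 0.002] open 0.005647154770660468 q [-0.55  0.87 -0.17  1.74  0.26  0.55  0.26]
```

Request:
{"op": "carry_out", "data": {
  "motion": [-0.5, -0.3, 0.5, 0, 0, 0, 0, 0, 0.5, 0, 0, 0, 0, 0, 0.3, 0, 0, 0, 0, 0, 0.1, 0, 0, 0, 0, 0, 0, 0, 0, 0]
}}

```text
clock: 3.28
tool_pos: [0.5109, 0.3244, 0.1337]
eef_rot: [0.208, 0.978, 0.0, -0.0]
contact_force: [0.0, 0.4, -0.3]
opening: 0.006
```

Run:
```python
from h import *
go("s",0)
```

```text
t 3.27 pos [0.5109 0.3244 0.1337] F [ 0.05  0.45 -0.25] shift cm [-0.21  0.05  0.47] yaxis [0.406 0.914 0.   ] open 0.005937958214613263 q [-0.55  0.9  -0.17  1.75  0.27  0.52  0.27]
```

Request:
{"op": "carry_out", "data": {
  "motion": [0, 0, 0.1, 0, 0, 0, 0, 0, 0.1, 0, 0, 0, 0, 0, 0.1, 0, 0, 0, 0, 0, 0, 0, 0, 0]
}}

```text
clock: 3.78
tool_pos: [0.5109, 0.3242, 0.1306]
eef_rot: [0.208, 0.978, -0.0, -0.0]
contact_force: [-0.6, -1.2, 0.5]
opening: 0.004
```

Request:
{"op": "carry_out", "data": {
  "motion": [0, 0, 0.1, 0, 0, 0, 0, 0, 0, 0, 0, 0]
}}

```text
clock: 4.03
tool_pos: [0.511, 0.3242, 0.1296]
eef_rot: [0.208, 0.978, -0.0, -0.0]
contact_force: [1.0, 0.1, -0.3]
opening: 0.009
```

Request:
{"op": "carry_out", "data": {
  "motion": [0, 0, 0.1, 0, 0, 0, 0, 0, 0, 0, 0, 0]
}}

```text
clock: 4.28
tool_pos: [0.5111, 0.3243, 0.1292]
eef_rot: [0.208, 0.978, 0.0, 0.0]
contact_force: [-0.4, -0.1, 4.5]
opening: 0.002
```

Contact registered at 4.5 N, with the tip at z 65 mm as expected. I lift straight up.

Request:
{"op": "carry_out", "data": {
  "motion": [0, 0, -0.8, 0, 0, 0, 0, 0, -1.5, 0, 0, 0, 0, 0, -3, 0, 0, 0, 0, 0, -3.5, 0, 0, 0, 0, 0, -3.5, 0, 0, 0, 0, 0, -3, 0, 0, 0, 0, 0, -1.5, 0, 0, 0, 0, 0, 0, 0, 0, 0]
}}

```text
clock: 5.28
tool_pos: [0.5113, 0.3244, 0.2978]
eef_rot: [0.208, 0.978, 0.001, 0.001]
contact_force: [0.5, 0.1, -0.4]
opening: 0.003
```

Run:
```python
from h import *
go("m",.15)
p=snapshot("top");save(p,"b.png");w=cloud(p)
for d in finder.masks_of(p,"pot_small"): 
    q=w[d["pixels"]];q=q[abs(q[:,2]-.065)<.008];print(q.mean(0).round(4))
```

```text
t 5.28 pos [0.5113 0.3244 0.2978] F [ 0.5   0.11 -0.38] shift cm [-15.67 -25.91   0.05] yaxis [0.407 0.914 0.002] open 0.003137955145420224 q [-0.51  0.67 -0.24  1.63  0.19  0.86  0.33]
[0.5097 0.3365 0.0641]
[0.3625 0.2328 0.0641]
```

Request:
{"op": "carry_out", "data": {
  "motion": [-1.3, -2.2, 0, 0, 0, 0, -2.3, -3.8, 0, 0, 0, 0, -2.3, -3.8, 0, 0, 0, 0, -2.3, -3.8, 0, 0, 0, 0, -2.3, -3.8, 0, 0, 0, 0, -2.3, -3.8, 0, 0, 0, 0, -2.0, -3.2, 0, 0, 0, 0, -0.9, -1.5, 0, 0, 0, 0]
}}

```text
clock: 6.38
tool_pos: [0.5486, 0.0212, 0.2954]
eef_rot: [0.209, 0.978, -0.001, -0.001]
contact_force: [-0.0, 0.0, -0.9]
opening: 0.006
```

```bash
cat >> h.py <<'E'
def wrist(k,n):
    s=monitor.get_state();q=snapshot("wrist");save(q,n);t=T[k]
    H=np.array(q["hand_eye"]);c=cloud(dict(q,rvec=np.zeros(3),tvec=np.zeros(3)))
    W=(c@H[:3,:3].T+H[:3,3])@R.from_quat(s["eef_rot"]).as_matrix().T+s["tool_pos"]
    k=W[(abs(W[...,2]-t[2])<.006)&(np.hypot(W[...,0]-t[0],W[...,1]-t[1])<.045)]
    print("wrist est",len(k),((k.max(0)+k.min(0))/2).round(4),np.ptp(k,axis=0).round(3)) if len(k) else print("none")
def pots(n):
    p=snapshot("top");save(p,n);w=cloud(p)
    for a,t in T.items():
        q=w[(abs(w[...,2]-t[2])<.006)&(np.hypot(w[...,0]-t[0],w[...,1]-t[1])<.05)]
        print(a,len(q),((q.max(0)+q.min(0))/2).round(4),np.ptp(q,axis=0).round(3)) if len(q) else print(a,None)
E
python3 - <<'E'
from h import *
wrist("m","w2.png");pots("c.png");go("m",0.0)
E
```

```text
wrist est 4209 [0.549  0.0241 0.0818] [0.062 0.061 0.01 ]
s 351 [0.5128 0.3245 0.0645] [0.047 0.048 0.011]
m 5 [0.5373 0.0517 0.0798] [0.011 0.004 0.002]
l 747 [ 0.5174 -0.2473  0.0939] [0.069 0.069 0.012]
t 6.47 pos [0.5489 0.022  0.2958] F [0.56 0.69 0.17] shift cm [ 0.05  0.21 14.88] yaxis [ 0.409  0.912 -0.001] open 0.004342627202059371 q [ 0.04  0.6  -0.27  1.8   0.22  0.77  0.8 ]
```

The small pot hasn't moved, and the middle pot's position is confirmed. I lower onto it.

Request:
{"op": "carry_out", "data": {
  "motion": [0, 0.2, 1.5, 0, 0, 0, 0, 0, 3, 0, 0, 0, 0, 0, 3.5, 0, 0, 0, 0, 0, 3, 0, 0, 0, 0, 0, 2, 0, 0, 0, 0, 0, 1, 0, 0, 0, 0, 0, 0.3, 0, 0, 0, 0, 0, 0, 0, 0, 0]
}}

```text
clock: 7.48
tool_pos: [0.5501, 0.0262, 0.154]
eef_rot: [0.208, 0.978, 0.0, 0.0]
contact_force: [0.1, -0.7, -0.4]
opening: 0.007
```

Run:
```python
from h import *
go("m",0)
```

```text
t 7.47 pos [0.5501 0.0262 0.154 ] F [ 0.14 -0.67 -0.43] shift cm [ 0.01 -0.25  0.7 ] yaxis [0.406 0.914 0.001] open 0.007127502398986035 q [-0.02  0.82 -0.18  1.91  0.32  0.44  0.71]
```

Request:
{"op": "carry_out", "data": {
  "motion": [0, -0.2, 0.2, 0, 0, 0, 0, 0, 0.2, 0, 0, 0, 0, 0, 0.1, 0, 0, 0, 0, 0, 0, 0, 0, 0]
}}

```text
clock: 7.98
tool_pos: [0.5491, 0.0238, 0.1487]
eef_rot: [0.208, 0.978, 0.0, 0.0]
contact_force: [-0.8, 0.5, -0.2]
opening: 0.009
```

Request:
{"op": "carry_out", "data": {
  "motion": [0, 0, 0.1, 0, 0, 0, 0, 0, 0, 0, 0, 0]
}}

```text
clock: 8.22
tool_pos: [0.5491, 0.0238, 0.1477]
eef_rot: [0.208, 0.978, 0.0, -0.0]
contact_force: [0.6, -0.0, -0.5]
opening: 0.004
```

Request:
{"op": "carry_out", "data": {
  "motion": [0, 0, 0.1, 0, 0, 0, 0, 0, 0, 0, 0, 0]
}}

```text
clock: 8.48
tool_pos: [0.5492, 0.0239, 0.1471]
eef_rot: [0.208, 0.978, 0.0, 0.0]
contact_force: [-1.0, 0.6, 4.6]
opening: 0.004
```

Contact at 4.6 N. I lift.

Request:
{"op": "carry_out", "data": {
  "motion": [0, 0, -0.8, 0, 0, 0, 0, 0, -1.5, 0, 0, 0, 0, 0, -3, 0, 0, 0, 0, 0, -3.5, 0, 0, 0, 0, 0, -3, 0, 0, 0, 0, 0, -2, 0, 0, 0, 0, 0, -1, 0, 0, 0, 0, 0, 0, 0, 0, 0]
}}

```text
clock: 9.48
tool_pos: [0.5492, 0.0238, 0.2954]
eef_rot: [0.208, 0.978, 0.0, 0.001]
contact_force: [0.3, 0.7, 0.9]
opening: 0.006
```

Run:
```python
from h import *
go("l",0.135)
```

```text
t 9.47 pos [0.5492 0.0238 0.2954] F [0.26 0.7  0.93] shift cm [ -8.16 -26.01   0.23] yaxis [0.407 0.914 0.001] open 0.005879113806937536 q [ 0.04  0.61 -0.28  1.8   0.23  0.77  0.8 ]
```

Request:
{"op": "carry_out", "data": {
  "motion": [-0.7, -2.2, 0, 0, 0, 0, -1.2, -3.8, 0, 0, 0, 0, -1.2, -3.8, 0, 0, 0, 0, -1.2, -3.8, 0, 0, 0, 0, -1.2, -3.8, 0, 0, 0, 0, -1.2, -3.8, 0, 0, 0, 0, -1.0, -3.2, 0, 0, 0, 0, -0.5, -1.6, 0, 0, 0, 0]
}}

```text
clock: 10.48
tool_pos: [0.5172, -0.2491, 0.2936]
eef_rot: [0.209, 0.978, -0.0, -0.001]
contact_force: [-0.5, 0.4, -1.1]
opening: 0.009
```

Run:
```python
from h import *
wrist("l","w3.png");pots("d.png");go("l",0.0)
```

```text
wrist est 5822 [ 0.5178 -0.248   0.0928] [0.07  0.069 0.01 ]
s 352 [0.5128 0.324  0.0648] [0.047 0.05  0.011]
m 574 [0.5481 0.0238 0.0829] [0.06  0.06  0.012]
l 464 [ 0.5174 -0.2446  0.0942] [0.069 0.063 0.012]
t 10.57 pos [ 0.5175 -0.2487  0.2939] F [-0.46 -0.8   0.85] shift cm [1.000e-02 1.800e-01 1.359e+01] yaxis [ 0.409  0.912 -0.001] open 0.006400192841160673 q [ 0.55  0.64 -0.31  1.73  0.26  0.81  1.27]
```

View pics/w3.png

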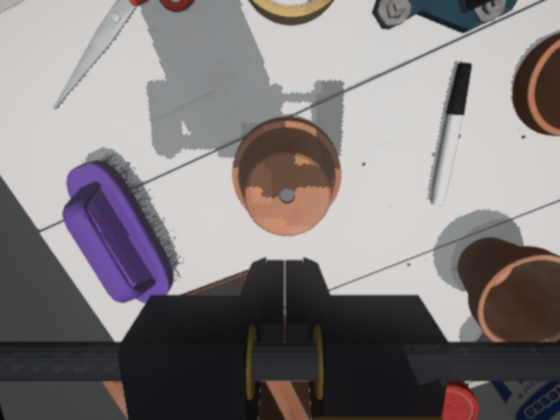

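The wrist view shows the large pot's base at (287,195) ahead of the closed fingers. The planter is lower than the gripper body at tap height.

Request:
{"op": "carry_out", "data": {
  "motion": [0, 0, 1.5, 0, 0, 0, 0, 0, 3, 0, 0, 0, 0, 0, 3, 0, 0, 0, 0, 0, 2.5, 0, 0, 0, 0, 0, 1.7, 0, 0, 0, 0, 0, 0.9, 0, 0, 0, 0, 0, 0.3, 0, 0, 0, 0, 0, 0, 0, 0, 0]
}}

```text
clock: 11.58
tool_pos: [0.5186, -0.2471, 0.1661]
eef_rot: [0.208, 0.978, -0.0, 0.0]
contact_force: [0.6, 0.3, -0.2]
opening: 0.005
```

Run:
```python
from h import *
go("l",0)
```

```text
t 11.57 pos [ 0.5186 -0.2471  0.1661] F [ 0.63  0.31 -0.16] shift cm [ 0.06 -0.02  0.81] yaxis [0.407 0.914 0.   ] open 0.0047854621950935835 q [ 0.5   0.82 -0.23  1.83  0.34  0.53  1.19]
```

Request:
{"op": "carry_out", "data": {
  "motion": [0, 0, 0.2, 0, 0, 0, 0, 0, 0.2, 0, 0, 0, 0, 0, 0.2, 0, 0, 0, 0, 0, 0, 0, 0, 0]
}}

```text
clock: 12.08
tool_pos: [0.5182, -0.2471, 0.1595]
eef_rot: [0.208, 0.978, 0.0, -0.0]
contact_force: [-0.6, 0.4, 0.4]
opening: 0.003
```

Request:
{"op": "carry_out", "data": {
  "motion": [0, 0, 0.1, 0, 0, 0, 0, 0, 0, 0, 0, 0]
}}

```text
clock: 12.32
tool_pos: [0.5183, -0.2471, 0.1586]
eef_rot: [0.208, 0.978, 0.0, -0.0]
contact_force: [0.5, 0.6, 0.3]
opening: 0.006
```

Request:
{"op": "carry_out", "data": {
  "motion": [0, 0, 0.1, 0, 0, 0, 0, 0, 0, 0, 0, 0]
}}

```text
clock: 12.58
tool_pos: [0.5184, -0.2471, 0.1583]
eef_rot: [0.208, 0.978, -0.0, 0.0]
contact_force: [-0.6, 1.7, 4.6]
opening: 0.002
```

Contact at 4.6 N. I lift, then move back along tool +y so the top camera can see the large pot.

Request:
{"op": "carry_out", "data": {
  "motion": [0, 0, -0.8, 0, 0, 0, 0, 0, -1.5, 0, 0, 0, 0, 0, -3, 0, 0, 0, 0, 0, -3.5, 0, 0, 0, 0, 0, -3, 0, 0, 0, 0, 0, -1.5, 0, 0, 0, 0, 0, -0.5, 0, 0, 0, 0, 0, 0, 0, 0, 0]
}}

```text
clock: 13.58
tool_pos: [0.518, -0.2471, 0.2952]
eef_rot: [0.208, 0.978, 0.0, -0.0]
contact_force: [-0.6, -1.0, -0.2]
opening: 0.005
```

Request:
{"op": "carry_out", "data": {
  "motion": [0.5, 1.5, 0, 0, 0, 0, 1, 3, 0, 0, 0, 0, 1, 3, 0, 0, 0, 0, 1, 3, 0, 0, 0, 0, 0.5, 1.5, 0, 0, 0, 0, 0, 0, 0, 0, 0, 0]
}}

```text
clock: 14.32
tool_pos: [0.5306, -0.1198, 0.2954]
eef_rot: [0.207, 0.978, 0.0, -0.0]
contact_force: [0.4, -0.3, -0.1]
opening: 0.001
```

Run:
```python
from h import *
pots("e.png");go("l",0.1)
p=snapshot("top");w=cloud(p)
for n in ["upright_pot","label_bundle","marker","tape_roll"]:
    for d in finder.masks_of(p,n)[:1]:
        q=w[d["pixels"]];q=q[~np.isnan(q[:,0])];zt=np.percentile(q[:,2],90);print(n,round(d["p"],2),q[abs(q[:,2]-zt)<.006].mean(0).round(3))
```

```text
s 344 [0.5128 0.3251 0.0649] [0.047 0.048 0.012]
m 563 [0.549  0.0237 0.0825] [0.058 0.06  0.011]
l None
t 14.38 pos [ 0.5304 -0.1214  0.2954] F [ 0.26 -1.02 -1.3 ] shift cm [ -3.97 -11.98   3.74] yaxis [ 0.406  0.914 -0.001] open 0.007150158879336263 q [ 0.33  0.6  -0.3   1.82  0.25  0.76  1.05]
label_bundle 0.82 [0.491 0.179 0.018]
marker 0.53 [ 0.547 -0.087  0.015]
tape_roll 0.84 [ 0.355 -0.171  0.047]
```

View pics/e.png

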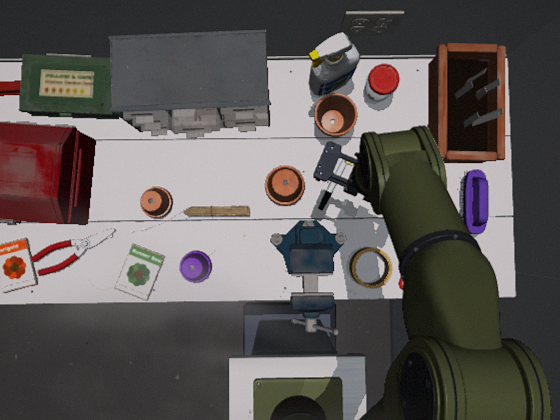

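The top view shows everything in place, but the arm hides the large pot. I check that one with the side camera.

Run:
```python
from h import *
p=snapshot("side");save(p,"f.png");w=cloud(p)
for a,t in T.items():
    q=w[(abs(w[...,2]-t[2])<.006)&(np.hypot(w[...,0]-t[0],w[...,1]-t[1])<.05)]
    print(a,len(q),((q.max(0)+q.min(0))/2).round(4) if len(q) else None)
wrist("l","w4.png")
```

```text
s 229 [0.5115 0.3226 0.0637]
m 487 [0.5476 0.0231 0.082 ]
l 854 [ 0.5163 -0.2488  0.0938]
wrist est 5241 [ 0.5178 -0.2477  0.0926] [0.069 0.07  0.009]
```

All three pots are where they were, to within about 2 mm of camera calibration. I hand in.

```bash
python3 -c "
from h import *
print(workorder.finish_job())"
```

```text
the job is handed in; nothing more can be done
None
```

I tapped the small, then the middle, then the large mouth-down pot once each with the closed fingertips. Each tap was within about 2 mm of the base centre, read about 4.5 N, and was followed by a lift of about 14–17 cm. I handed the job in at about 14.5 s.

**Pots:** in the last checks, all three were where they started, to within about 2 mm, and at their given heights. The arm hid the large pot from the top camera, so I checked it with the side and wrist cameras instead.

**Other things:**
- **Tape roll:** it measured unmoved.
- **Label bundle and marker:** they read 3–6 mm off from the start. The marker was partly hidden by the gripper, and the arm never came near either one.
- **Upright pot:** the network did not report it in the last picture, but the top view showed it in its place.
- **Purple look-alike:** I left it alone; the top view shows it in its place.

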